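Power up the repair bench's test chain, key by key

TASK

Switch on the test chain for the repaired radio by pressing its keys with a fingertip, each fully down and lightly: first the red key on the power strip, then the yellow key on the power supply, then the blue key on the radio. The keys stay down by themselves; leave the black and white keys up, do not lift or shift the units, and leave everything else on the bench where it is.

Things in the scene. Friction and masses are not known exactly. Their poses are not given: they have to be found in the camera images.
- strip: white power strip, loose on the table, 220 x 62 x 42 mm (x, y, z), three round sockets on top; origin at the centre of its underside, x along its length. Its red key is 80 mm to -x of the origin on top
- strip_key (a joint): latch travel of the red key of the power strip, m: 0 = up (off), 0.008 = fully down (on), where it stops. The latch has no return spring: friction of about 2.5 N holds it wherever it is left
- strip_key_top (a point): centre of the flat top of the red round key cap (28 mm across); 58 mm above the table and 16 mm above the unit's top when up, 8 mm lower when left fully down. The cap rides on its latch with a soft spring of 3 N per mm: it gives about 1 mm, then the latch slides down its 8 mm, then the cap gives on while the force rises 3 N per mm
- supply: grey bench power supply, loose, 140 x 130 x 70 mm, display on its front (-x) side; origin at the centre of its underside. On top: yellow on-key at x -35, y +32 mm and black output key at x -35, y -32 mm
- supply_key (a joint): latch travel of the yellow key of the power supply, m: 0 = up (off), 0.008 = fully down (on), where it stops. The latch has no return spring: friction of about 2.5 N holds it wherever it is left
- supply_key_top (a point): centre of the flat top of the yellow round key cap (28 mm across); 86 mm above the table and 16 mm above the unit's top when up, 8 mm lower when left fully down. The cap rides on its latch with a soft spring of 3 N per mm: it gives about 1 mm, then the latch slides down its 8 mm, then the cap gives on while the force rises 3 N per mm
- output_key (a joint): latch travel of the black key of the power supply (leave it up), m: 0 = up (off), 0.008 = fully down (on), where it stops. The latch has no return spring: friction of about 2.5 N holds it wherever it is left
- output_key_top (a point): centre of the flat top of the black round key cap (28 mm across); 86 mm above the table and 16 mm above the unit's top when up, 8 mm lower when left fully down. The cap rides on its latch with a soft spring of 3 N per mm: it gives about 1 mm, then the latch slides down its 8 mm, then the cap gives on while the force rises 3 N per mm
- radio: repaired radio lying on its back, loose, wooden case 120 x 150 x 50 mm, grey face with a round black speaker up, steel carrying bar 22 mm off its +x side; origin at the centre of its underside. On top: blue on-key at x -30, y +45 mm and white band key at x -30, y -25 mm
- radio_key (a joint): latch travel of the blue key of the radio, m: 0 = up (off), 0.008 = fully down (on), where it stops. The latch has no return spring: friction of about 2.5 N holds it wherever it is left
- radio_key_top (a point): centre of the flat top of the blue round key cap (28 mm across); 66 mm above the table and 16 mm above the unit's top when up, 8 mm lower when left fully down. The cap rides on its latch with a soft spring of 3 N per mm: it gives about 1 mm, then the latch slides down its 8 mm, then the cap gives on while the force rises 3 N per mm
- band_key (a joint): latch travel of the white key of the radio (leave it up), m: 0 = up (off), 0.008 = fully down (on), where it stops. The latch has no return spring: friction of about 2.5 N holds it wherever it is left
- band_key_top (a point): centre of the flat top of the white round key cap (28 mm across); 66 mm above the table and 16 mm above the unit's top when up, 8 mm lower when left fully down. The cap rides on its latch with a soft spring of 3 N per mm: it gives about 1 mm, then the latch slides down its 8 mm, then the cap gives on while the force rises 3 N per mm
- mug: white mug, 80 mm wide, 90 mm high, handle at +y; origin at the centre of its underside
- drill_shell: opened black drill half-shell lying flat, 160 x 75 x 35 mm with a handle 45 mm wide that reaches to y -139 mm and a chuck and bit that reach to x +173 mm; origin under the centre of the barrel
- motor: small copper motor on a steel foot, 60 mm long, 46 mm high, shaft to x +60 mm; origin at the centre of its underside
- screwdriver: screwdriver with an orange handle, 170 mm long, lying along its x, about 30 mm high; origin under it
- screw_tray: open aluminium tray, 110 x 150 x 25 mm; origin at the centre of its underside
- fuse_jar: clear jar with a green lid, 32 mm wide, 45 mm high, standing on the rear half of the power supply, its top 115 mm above the table; origin at the centre of its underside
- wrench: steel wrench lying flat along its x, under 200 mm long; origin under it

How it is judged:
By the outcome, as a careful person would: the job done as asked, in the order asked, and still so for the second after the job is handed in, with the robot touching nothing.
It also fails if it takes over 48 s, if anything falls off the work surface, if the arm or the gripper's body presses on something with over 40 N, if the wrist force passes 120 N, or if a joint passes its speed limit or range.

ROBOT

A 6-joint arm with a two-finger parallel gripper is mounted at the origin on the work surface. World frame = base frame: x ahead of the robot, y to its left, z up, the work surface at z = 0. Lengths are in m, angles in rad, forces in N, time in s.
With the tool pointing down it reaches from about 0.375 to 0.975 m from the base axis. Payload 3.8 kg.
Tool frame: the origin (TCP) lies midway between the tips of the shut fingers; the grasp point (between the pads) lies 19 mm behind it; z points along the fingers, y is the line along which they close (so a half turn about z gives the same grasp; the last joint's range is limited). The gripper opens to 85 mm and grips with 20 to 120 N. Pads are 22 mm wide; open, the fingers measure 114 mm over their backs; the gripper's body (76 mm by 85 mm) begins 54 mm behind the grasp point. The pads swing forward as they close: fully open they stand 13 mm farther back than shut.
Start: joints at [1.202, 0.264, 1.604, -0, 1.274, -0.037], TCP at [0.22, 0.638, 0.231] pointing down, gripper open.
Joint ranges: [-2.63, 2.63], [-0.94, 2.18], [0.31, 2.57], [-1.31, 4.45], [0, 2.66], [-2.55, 2.55]. Speed limits (rad/s): [2.57, 2.57, 3.14, 3.14, 3.14, 3.14].

INTERFACE

Orientations are given as a rotation vector (axis times angle).
In Python, from workcell import bot gives the robot as it stands.
- The arm moves only by the tool servo_tool, never from a script. Its argument "series" is a list of rows, each a list of 7 numbers: the shift along the world's x, y, z in units of 0.15 m (1.0 is 0.15 m), then the turn, a rotation vector about the world's x, y, z in units of 180 degrees (1.0 is 180 degrees), then the closure, from 0 (fully open) to 1 (shut). A call has 1 to 20 rows; each row is the pose to reach, as a shift and turn from the pose commanded when the call began, turning the shorter way round; what a row does not reach only later rows make up. A row lasts 1/10 s, in which the tool goes at most 50 mm and 8.59 degrees, less where a joint would pass 70% of its speed; a pose out of reach is approached as far as the arm can. A call with a number of a shift or a turn outside -1 to 1 is refused whole. A call with a gripper value outside its range is refused whole. The fingers move at their own pace and stop on an object; "newtons" is the grip in N (left out, the last holds). Time passes only in rows, so rows that repeat a pose let the fingers close. It gives the time, the measured TCP pose, the force, the opening and the grip force at its end, in the units of the state.
- bot.read_state(): the state, without advancing time (a new reading comes with each control period).
- bot.read_camera(name): name is "side" or "top"; returns the picture (384x512x3 uint8, red, green, blue); there is no depth.
- bot.camera_info(name): a dict with "vertical_fov" (degrees; the focal length in pixels is half the picture's height over the tangent of half this angle, whatever the lens; pixels are square), "cx", "cy" (the principal point, pixels), "R" (3x3) and "t" (3): a world point X has camera coordinates R X + t. Camera axes: x right, y down, z forward; pixel columns grow to the right and rows downward; lengths in m; the calibration is good to about 2 mm. A picture is of the moment at which its call begins. camera_info takes no time and is no camera call.
- bot.finish_job(): hands the job in; it is judged then, once.
Trained networks look in the newest picture that a camera, given by its name, has taken for a name from the list of things; names that differ only in an ending like _2 or _b are one class to them, and where a whole thing is asked for, a point or a joint stands for the part that bears it (a point fixed in the world has none). Each returns a list of dicts, best first, with "score" (0 to 1); they miss things now and then, are a little off and sometimes report something else, mostly with a low value. They report only what shows in the picture. A call takes as long as a camera call.
- bot.recognise(target, camera): "box" ([left, top, right, bottom] as shares, 0 to 1, of the picture: columns of its width, rows of its height, round what is visible of it).
- bot.trace(target, camera): "mask" (384x512 bool, what is visible of it) and "box" ([left, top, right, bottom] as shares, 0 to 1, of the picture: columns of its width, rows of its height, round what is visible of it).
- bot.mark_of(target, camera): "at" ([row, column] as shares, 0 to 1, of the picture: columns of its width, rows of its height: a listed point, or the origin of a listed thing).
The state is a dict: "time": time; "q": joint angles; "joint_vel": joint speeds; "joint_torque": joint torques, N m; "tool_pos": TCP position; "tcp_rot": TCP orientation; "wrist_force": force on the tool from outside, world axes, zero at the start; "torque": the same for the moment, N m; "width": opening from 0.0 (shut) to 1.0 (fully open); "grip_force": force on a finger pad.
Only numpy, scipy, OpenCV 4.12 (cv2) and the standard library are available. Lean on these libraries where they do the work, as an engineer would, in place of code of your own. Each camera call takes 0.05 s, during which the arm holds its last target. There are 200 camera calls.

## Working session

There is one attempt and no reset: what is moved stays moved. The work goes in short steps, Python scripts to look and compute and a tool call to move; the robot and the scene stay as the last step left them, time stands still between calls to the robot, and variables do not carry over. Pictures are saved under pics/ and viewed, at most 10 in all, crops included, and the job is handed in when it is done.

Besides the shell and the picture viewer there is one more tool, called after "Call:" as name(argument=value, ...) on one line, values as JSON. servo_tool: Moves the arm, as the interface text tells. Shifts and turns lie within -1 to 1; 1 stands for 0.15 m of shift or 180 degrees of turn. Its arguments: {"type":"object","properties":{"series":{"type":"array","items":{"type":"array","items":{"type":"number"}}},"newtons":{"type":"number"}},"required":["series"]}

```bash
mkdir -p pics; cat > h.py <<'E'
from workcell import bot
import numpy as np, cv2
def ray(cam,at):
    i=bot.camera_info(cam);f=192/np.tan(np.radians(i["vertical_fov"])/2)
    R=np.array(i["R"]);t=np.array(i["t"])
    d=R.T@np.array([(at[1]*512-i["cx"])/f,(at[0]*384-i["cy"])/f,1]);return -R.T@t,d
def onz(cam,at,z):
    c,d=ray(cam,at);return c+d*(z-c[2])/d[2]
def proj(cam,X):
    i=bot.camera_info(cam);f=192/np.tan(np.radians(i["vertical_fov"])/2)
    p=np.array(i["R"])@X+np.array(i["t"]);return p[:2]/p[2]*f+[i["cx"],i["cy"]]
def tri(a,b):
    (c1,d1),(c2,d2)=a,b
    s=np.linalg.lstsq(np.c_[d1,-d2],c2-c1,rcond=None)[0]
    p,q=c1+s[0]*d1,c2+s[1]*d2
    return (p+q)/2,np.linalg.norm(p-q)
Z=dict(strip_key_top=.058,supply_key_top=.086,output_key_top=.086,radio_key_top=.066,band_key_top=.066)
E
python3 - <<'E'
from h import *
for c in("side","top"):
    cv2.imwrite(f"pics/{c}0.png",cv2.resize(bot.read_camera(c)[:,:,::-1],(800,600)))
    print(c,bot.camera_info(c))
np.set_printoptions(precision=4,suppress=True)
for n,z in Z.items():
    o={}
    for c in("side","top"):
        for m in bot.mark_of(n,c)[:2]:
            print(n,c,round(m["score"],2),np.array(m["at"])*[600,800],onz(c,m["at"],z))
            o.setdefault(c,ray(c,m["at"]))
    if len(o)==2: print("  tri",*tri(o["side"],o["top"]))
for n,z in dict(strip=0,supply=0,radio=0,fuse_jar=.07,mug=0).items():
    for m in bot.mark_of(n,"top")[:1]: print(n,m["score"],onz("top",m["at"],z))
E
```

```text
side {'vertical_fov': 54.04583640841294, 'cx': 255.5089681201082, 'cy': 190.22207373999376, 'R': array([[ 0.74715906, -0.66435662, -0.01958598],
       [-0.43508859, -0.46661431, -0.77004481],
       [ 0.50244527,  0.58386759, -0.6376891 ]]), 't': array([-0.43059395,  0.31413751,  1.19258763])}
top {'vertical_fov': 54.36980241355883, 'cx': 257.41637311250264, 'cy': 195.84909106480828, 'R': array([[ 0.02426568, -0.99969672,  0.00419953],
       [-0.99789335, -0.0244743 , -0.06008213],
       [ 0.06016669, -0.00273275, -0.9981846 ]]), 't': array([-0.02839415,  0.55654473,  1.24371165])}
strip_key_top side 0.46 [261.42 332.16] [0.5648 0.2583 0.058 ]
strip_key_top side 0.38 [258.3  304.96] [0.5191 0.3209 0.058 ]
strip_key_top top 0.39 [322.02 245.28] [0.5132 0.3111 0.058 ]
strip_key_top top 0.39 [313.44 395.04] [ 0.5387 -0.0001  0.058 ]
  tri [0.541  0.2873 0.0577] 0.0725083809958275
supply_key_top side 0.6 [355.62 451.84] [ 0.5264 -0.2294  0.086 ]
supply_key_top top 0.64 [322.5  512.16] [ 0.5248 -0.2394  0.086 ]
supply_key_top top 0.63 [279.24 543.6 ] [ 0.6149 -0.3026  0.086 ]
  tri [ 0.5225 -0.2362  0.0942] 0.004955543474359651
output_key_top side 0.56 [373.62 481.6 ] [ 0.5343 -0.3082  0.086 ]
output_key_top top 0.6 [325.02 540.8 ] [ 0.521  -0.2978  0.086 ]
  tri [ 0.5273 -0.3036  0.0857] 0.01656812500305259
radio_key_top side 0.44 [304.56 369.04] [0.5178 0.0431 0.066 ]
radio_key_top top 0.39 [325.44 366.56] [0.512  0.0581 0.066 ]
radio_key_top top 0.26 [407.52 461.6 ] [ 0.3484 -0.1416  0.066 ]
  tri [0.5176 0.0543 0.0587] 0.013636262017604622
band_key_top side 0.4 [322.5  376.56] [ 0.4893 -0.0195  0.066 ]
band_key_top top 0.53 [324.36 408.88] [ 0.5164 -0.0294  0.066 ]
  tri [ 0.5054 -0.0213  0.0593] 0.027774930536018944
strip 0.72 [ 0.8001 -0.1158  0.    ]
supply 0.62 [ 0.555  -0.2748  0.    ]
radio 0.62 [ 0.5302 -0.0018  0.    ]
fuse_jar 0.63 [ 0.6142 -0.3089  0.07  ]
mug 0.93 [ 0.8019 -0.1147  0.    ]
```

View pics/top0.png

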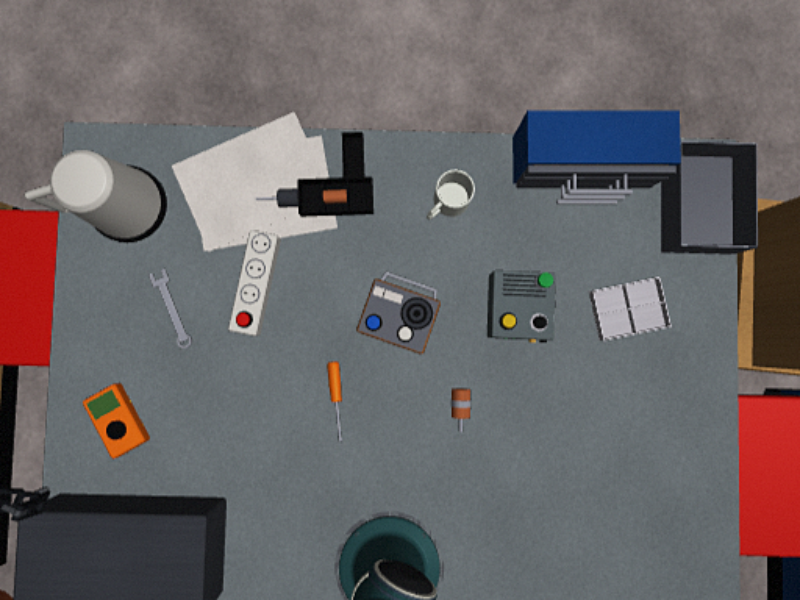

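View pics/side0.png

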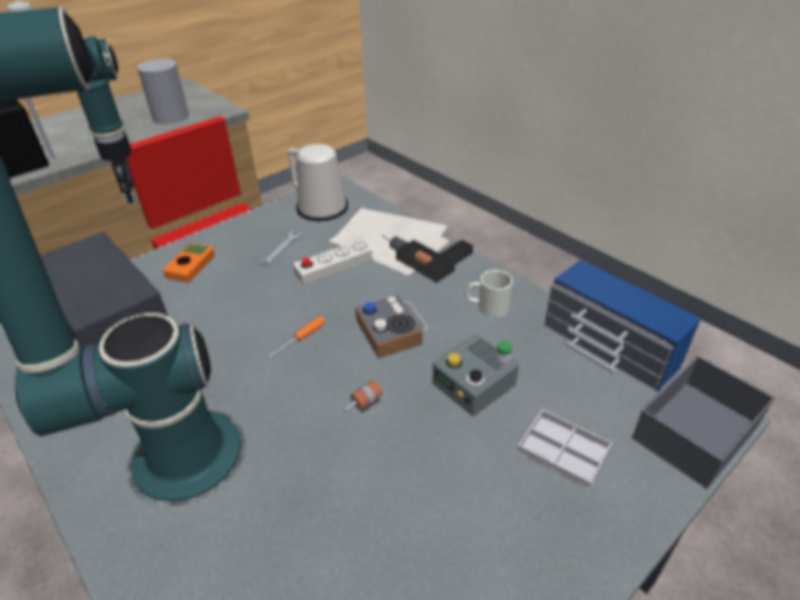

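The top view shows the red key at (244,319), yellow (509,321), blue (373,322), black (540,323) and white (405,333). The side view agrees: red (307,262), yellow (454,359), blue (369,308). I'll refine these with colour blobs and check the results against the known key spacings.

```bash
python3 - <<'E'
from h import *
np.set_printoptions(precision=4,suppress=True)
seeds=dict(strip_key_top=((319,244),(262,307)),supply_key_top=((321,509),(359,454)),radio_key_top=((322,373),(308,369)),band_key_top=((333,405),(324,380)),output_key_top=((323,540),(376,475)))
im={c:bot.read_camera(c).astype(int) for c in("top","side")}
P={}
for n,s in seeds.items():
    rs=[]
    for c,p in zip(("top","side"),s):
        a=im[c];r,q=int(p[0]*.64),int(p[1]*.64)
        ref=a[r-1:r+2,q-1:q+2].mean((0,1))
        m=(np.abs(a-ref).max(2)<(55 if n[0]!='o' else 40)).astype(np.uint8)
        w=np.zeros_like(m);w[r-12:r+13,q-12:q+13]=1
        k,l,st,ce=cv2.connectedComponentsWithStats(m*w,connectivity=4)
        i=l[r,q];at=(ce[i][::-1]+.5)/[384,512]
        print(n,c,st[i],ce[i],onz(c,at,Z[n]));rs.append(ray(c,at))
        if c=="top":P[n]=onz(c,at,Z[n])
    print("  tri",*tri(*rs))
print(np.linalg.norm(P["supply_key_top"]-P["output_key_top"]),np.linalg.norm(P["radio_key_top"]-P["band_key_top"]))
v=np.vstack([cv2.resize(im["top"][180:230,a:a+80].astype(np.uint8)[:,:,::-1],(320,200),interpolation=0) for a in(130,210,290)])
cv2.imwrite("pics/z.png",v)
s=bot.read_state();print(s["time"],s["tcp_rot"],s["tool_pos"],s["wrist_force"])
E
```

```text
strip_key_top top [152 200   8   8  49] [155.0816 203.7551] [0.5191 0.3158 0.058 ]
strip_key_top side [193 165   6   5  24] [195.4583 166.9583] [0.5127 0.3057 0.058 ]
  tri [0.5196 0.3184 0.0478] 0.000562696414333938
supply_key_top top [322 201   8   8  55] [325.4727 204.7818] [ 0.5282 -0.2336  0.086 ]
supply_key_top side [287 226   8   7  44] [290.3636 228.75  ] [ 0.525  -0.2387  0.086 ]
  tri [ 0.5287 -0.2348  0.0805] 0.0007744014748540996
radio_key_top top [235 202   8   8  54] [238.5926 205.7407] [0.519  0.0437 0.066 ]
radio_key_top side [232 193  10   7  47] [236.4894 195.8511] [0.5147 0.0346 0.066 ]
  tri [0.5201 0.0435 0.0571] 0.002084869919113659
band_key_top top [255 209   8   8  49] [258.9184 212.7551] [ 0.4979 -0.0225  0.066 ]
band_key_top side [240 204   7   6  37] [243.0541 206.4324] [ 0.4943 -0.0281  0.066 ]
  tri [ 0.4982 -0.0227  0.06  ] 0.00048871420175643
output_key_top top [341 202   9   8  54] [345.0185 205.8333] [ 0.5263 -0.2959  0.086 ]
output_key_top side [301 237   7   7  41] [304.     239.7561] [ 0.5217 -0.3034  0.086 ]
  tri [ 0.5271 -0.2983  0.0778] 0.0012896860891050688
0.06233795872454609 0.06952182065693618
0.95 [ 0.5187  3.0985 -0.    ] [0.2199 0.6382 0.2313] [-0.2731  0.5466  0.1668]
```

View pics/z.png

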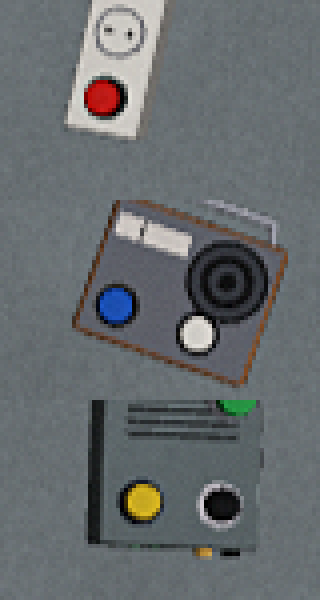

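Call:
servo_tool(series=[[0.3, -0.3, 0, 0, 0, 0, 1], [0.6, -0.6, 0, 0, 0, 0, 1], [0.8, -0.8, 0, 0, 0, 0, 1], [1, -1, 0, 0, 0, 0, 1], [1, -1, 0, 0, 0, 0, 1], [1, -1, 0, 0, 0, 0, 1], [1, -1, 0, 0, 0, 0, 1]], newtons=20)

```text
time: 1.65
tool_pos: [0.3695, 0.4888, 0.2314]
tcp_rot: [-0.52, -3.098, -0.001]
wrist_force: [-0.1, 0.6, -0.2]
width: 0.003
grip_force: 0.0
```

Call:
servo_tool(series=[[0.3, -0.3, 0, 0, 0, 0, 1], [0.6, -0.6, 0, 0, 0, 0, 1], [0.8, -0.8, -0.3, 0, 0, 0, 1], [0.997, -1, -0.6, 0, 0, 0, 1], [0.997, -1, -0.8, 0, 0, 0, 1], [0.997, -1, -0.9, 0, 0, 0, 1], [0.997, -1, -0.9, 0, 0, 0, 1], [0.997, -1, -0.9, 0, 0, 0, 1]])

```text
time: 2.45
tool_pos: [0.5184, 0.3396, 0.096]
tcp_rot: [-0.516, -3.097, 0.001]
wrist_force: [0.9, 0.3, 0.2]
width: 0.004
grip_force: 0.0
```

Call:
servo_tool(series=[[0, -0.1, 0, 0, 0, 0, 1], [0, -0.149, -0.1, 0, 0, 0, 1], [0, -0.149, -0.18, 0, 0, 0, 1], [0, -0.149, -0.18, 0, 0, 0, 1], [0, -0.149, -0.18, 0, 0, 0, 1], [0, -0.149, -0.18, 0, 0, 0, 1]])

```text
time: 3.05
tool_pos: [0.5197, 0.3161, 0.0695]
tcp_rot: [0.519, 3.098, 0.001]
wrist_force: [0.8, 1.0, 0.0]
width: 0.003
grip_force: 0.0
```

```bash
python3 - <<'E'
from h import *
p=bot.read_state()["tool_pos"];print(p)
a=bot.read_camera("side")[:,:,::-1];u=proj("side",np.array(p));w=proj("side",np.array([.519,.3165,.058]));print(u,w)
x,y=int(u[0])-50,int(u[1])-50
b=bot.read_camera("top")[:,:,::-1];t=proj("top",np.array(p));print(t);x2,y2=int(t[0])-50,int(t[1])-50
cv2.imwrite("pics/a.png",np.hstack([cv2.resize(a[y:y+100,x:x+100],(400,400)),cv2.resize(b[y2:y2+100,x2:x2+100],(400,400))]))
E
```

```text
[0.51965207 0.31610942 0.06953481]
[195.58959205 163.53299323] [195.73869471 165.76611239]
[154.54623452 203.93985271]
```

View pics/a.png

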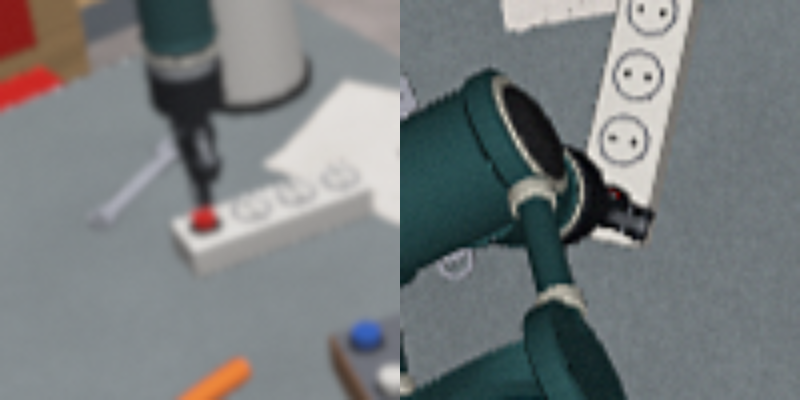

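The side crop shows the shut fingertips right above the red cap (tip and cap both at about (203,215) in the crop). I'll press slowly.

Call:
servo_tool(series=[[0, 0, -0.04, 0, 0, 0, 1], [0, 0, -0.07, 0, 0, 0, 1], [0, 0, -0.085, 0, 0, 0, 1], [0, 0, -0.1, 0, 0, 0, 1], [0, 0, -0.1, 0, 0, 0, 1], [0, 0, -0.1, 0, 0, 0, 1]])

```text
time: 3.75
tool_pos: [0.5193, 0.3159, 0.0542]
tcp_rot: [-0.519, -3.098, 0.0]
wrist_force: [-0.3, -0.2, 0.2]
width: -0.0
grip_force: 0.4
```

Call:
servo_tool(series=[[0, 0, -0.01, 0, 0, 0, 1], [0, 0, -0.02, 0, 0, 0, 1], [0, 0, -0.03, 0, 0, 0, 1], [0, 0, -0.038, 0, 0, 0, 1], [0, 0, -0.043, 0, 0, 0, 1], [0, 0, -0.043, 0, 0, 0, 1], [0, 0, -0.043, 0, 0, 0, 1]])

```text
time: 4.45
tool_pos: [0.5195, 0.3159, 0.0483]
tcp_rot: [-0.519, -3.098, 0.0]
wrist_force: [-2.4, -0.3, 4.8]
width: 0.002
grip_force: 2.6
```

Call:
servo_tool(series=[[0, 0, -0.006, 0, 0, 0, 1], [0, 0, -0.006, 0, 0, 0, 1], [0, 0, -0.006, 0, 0, 0, 1]])

```text
time: 4.75
tool_pos: [0.5195, 0.3159, 0.0477]
tcp_rot: [-0.519, -3.098, -0.0]
wrist_force: [-2.3, -1.0, 6.8]
width: 0.002
grip_force: 3.4
```

```bash
python3 - <<'E'
from h import *
f=[]
for i in range(6):
    bot.read_camera("side");s=bot.read_state();f.append([*s["wrist_force"],s["tool_pos"][2]])
print(np.round(np.mean(f,0),4),np.std(f,0))
E
```

```text
[-2.2732 -0.8605  6.5419  0.0477] [6.58510877e-01 7.44291444e-01 3.22974275e-01 1.69791866e-05]
```

The force rose 1.9 N over 0.6 mm, so the latch is bottomed. Lifting now and moving towards yellow.

Call:
servo_tool(series=[[0, 0, 0.05, 0, 0, 0, 1], [0, 0, 0.2, 0, 0, 0, 1], [0, 0, 0.5, 0, 0, 0, 1], [0, -0.2, 0.8, 0, 0, 0, 1], [0, -0.5, 0.87, 0, 0, 0, 1], [0, -0.8, 0.87, 0, 0, 0, 1], [0, -1, 0.87, 0, 0, 0, 1]])

```text
time: 5.75
tool_pos: [0.5197, 0.1636, 0.1786]
tcp_rot: [0.519, 3.096, -0.0]
wrist_force: [0.3, -0.5, -0.4]
width: -0.001
grip_force: 0.0
```

Call:
servo_tool(series=[[0, -0.3, 0, 0, 0, 0, 1], [0, -0.6, 0, 0, 0, 0, 1], [0, -0.9, 0, 0, 0, 0, 1], [0, -1, 0, 0, 0, 0, 1]])

```text
time: 6.15
tool_pos: [0.519, 0.0123, 0.1774]
tcp_rot: [0.524, 3.098, -0.002]
wrist_force: [-0.5, 0.9, 0.1]
width: 0.001
grip_force: 0.0
```

Call:
servo_tool(series=[[0, -0.3, 0, 0, 0, 0, 1], [0, -0.6, 0, 0, 0, 0, 1], [0, -0.8, 0, 0, 0, 0, 1], [0, -1, 0, 0, 0, 0, 1], [0, -1, 0, 0, 0, 0, 1], [0, -1, 0, 0, 0, 0, 1]])

```text
time: 6.75
tool_pos: [0.5194, -0.1342, 0.1772]
tcp_rot: [-0.521, -3.098, -0.001]
wrist_force: [-0.0, 1.0, -0.4]
width: 0.001
grip_force: 0.0
```

```bash
python3 - <<'E'
from h import *
s=bot.read_state();print(s["tool_pos"],s["q"],s["time"])
a=bot.read_camera("side")[:,:,::-1];b=bot.read_camera("top")[:,:,::-1]
cv2.imwrite("pics/b.png",np.hstack([cv2.resize(a[130:260,165:325],(400,325)),cv2.resize(b[130:260,120:280],(400,325))]))
E
```

```text
[ 0.51935907 -0.13416584  0.17722152] [-2.99634113e-01  4.38178815e-02  1.95908491e+00  6.69795271e-04
  1.13920400e+00 -1.53738398e+00] 6.75
```

View pics/b.png

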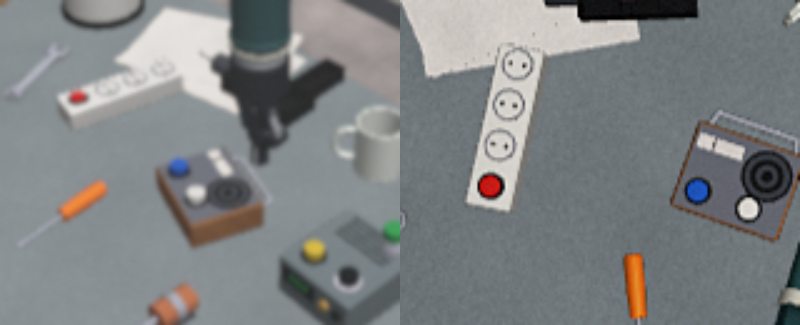

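The red cap sits low on its unit now and the strip has not moved. Next is yellow.

Call:
servo_tool(series=[[0.03, -0.3, 0, 0, 0, 0, 1], [0.058, -0.5, 0, 0, 0, 0, 1], [0.058, -0.669, -0.15, 0, 0, 0, 1], [0.058, -0.669, -0.35, 0, 0, 0, 1], [0.058, -0.669, -0.5, 0, 0, 0, 1], [0.058, -0.669, -0.528, 0, 0, 0, 1], [0.058, -0.669, -0.528, 0, 0, 0, 1], [0.058, -0.669, -0.528, 0, 0, 0, 1]])

```text
time: 7.65
tool_pos: [0.5293, -0.2341, 0.0996]
tcp_rot: [0.517, 3.097, -0.001]
wrist_force: [0.7, -0.1, -0.1]
width: -0.003
grip_force: 0.0
```

```bash
python3 - <<'E'
from h import *
s=bot.read_state();print(s["tool_pos"],s["time"])
a=bot.read_camera("side")[:,:,::-1]
cv2.imwrite("pics/c.png",cv2.resize(a[180:260,250:350],(500,400)))
E
```

```text
[ 0.52929148 -0.23413669  0.09958148] 7.65
```

View pics/c.png

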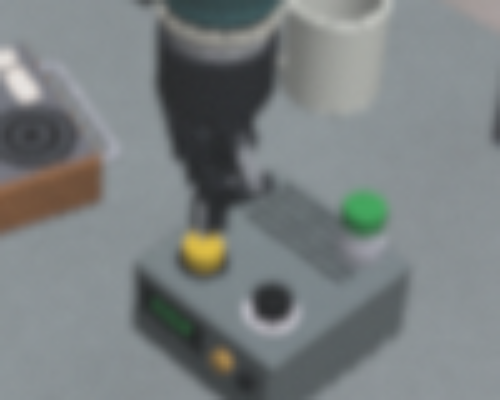

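The fingertip is above the yellow cap (205,245 in the crop), with black well clear.

Call:
servo_tool(series=[[0, 0, -0.04, 0, 0, 0, 1], [0, 0, -0.08, 0, 0, 0, 1], [0, 0, -0.1, 0, 0, 0, 1], [0, 0, -0.12, 0, 0, 0, 1], [0, 0, -0.135, 0, 0, 0, 1], [0, 0, -0.14, 0, 0, 0, 1], [0, 0, -0.14, 0, 0, 0, 1], [0, 0, -0.14, 0, 0, 0, 1]])

```text
time: 8.5
tool_pos: [0.5284, -0.2346, 0.0774]
tcp_rot: [0.519, 3.098, -0.0]
wrist_force: [1.2, 0.3, 1.8]
width: -0.003
grip_force: 0.9
```

Call:
servo_tool(series=[[0, 0, -0.005, 0, 0, 0, 1], [0, 0, -0.009, 0, 0, 0, 1], [0, 0, -0.009, 0, 0, 0, 1], [0, 0, -0.009, 0, 0, 0, 1]])

```text
time: 8.9
tool_pos: [0.5284, -0.2346, 0.0763]
tcp_rot: [0.519, 3.098, -0.0]
wrist_force: [1.3, 0.7, 5.8]
width: 0.002
grip_force: 2.5
```

```bash
cat > f.py <<'E'
from h import *
f=[]
for i in range(6):
    bot.read_camera("side");s=bot.read_state();f.append([*s["wrist_force"],s["tool_pos"][2]])
print(np.round(np.mean(f,0),4))
E
python3 f.py
```

```text
[0.8851 1.119  5.4059 0.0763]
```

Yellow is bottomed. Lifting and moving to blue.

Call:
servo_tool(series=[[0, 0, 0.05, 0, 0, 0, 1], [0, 0, 0.2, 0, 0, 0, 1], [0, 0, 0.5, 0, 0, 0, 1], [-0.06, 0.2, 0.67, 0, 0, 0, 1], [-0.063, 0.5, 0.67, 0, 0, 0, 1], [-0.063, 0.8, 0.67, 0, 0, 0, 1], [-0.063, 1, 0.67, 0, 0, 0, 1], [-0.063, 1, 0.67, 0, 0, 0, 1]])

```text
time: 10.0
tool_pos: [0.5172, -0.0813, 0.1757]
tcp_rot: [-0.513, -3.097, -0.001]
wrist_force: [0.4, 0.1, 0.5]
width: 0.005
grip_force: 0.0
```

Call:
servo_tool(series=[[0, 0.3, 0, 0, 0, 0, 1], [0, 0.6, 0, 0, 0, 0, 1], [0, 0.853, -0.1, 0, 0, 0, 1], [0, 0.853, -0.35, 0, 0, 0, 1], [0, 0.853, -0.55, 0, 0, 0, 1], [0, 0.853, -0.65, 0, 0, 0, 1], [0, 0.853, -0.65, 0, 0, 0, 1], [0, 0.853, -0.65, 0, 0, 0, 1]])

```text
time: 10.8
tool_pos: [0.5184, 0.0427, 0.0786]
tcp_rot: [-0.519, -3.097, 0.001]
wrist_force: [0.4, -0.5, 0.3]
width: -0.001
grip_force: 0.0
```

```bash
python3 - <<'E'
from h import *
s=bot.read_state();print(s["tool_pos"],s["time"])
a=bot.read_camera("side")[:,:,::-1]
cv2.imwrite("pics/d.png",cv2.resize(a[150:270,190:350],(640,480)))
E
```

```text
[0.51836282 0.04272942 0.07863979] 10.8
```

View pics/d.png

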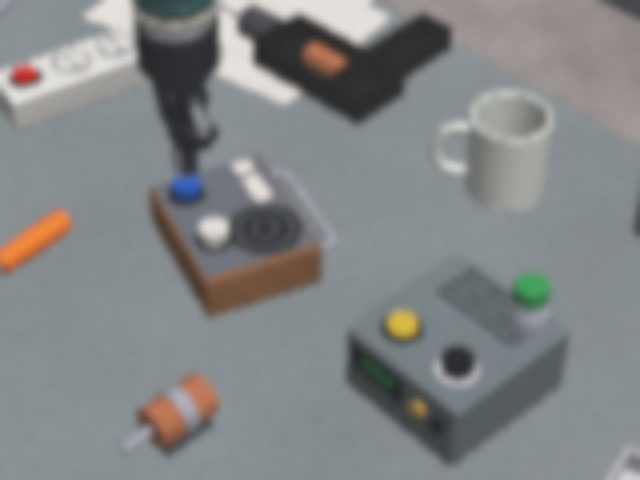

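Yellow is down, black is up, and the fingertip is over the blue cap (187,185).

Call:
servo_tool(series=[[0, 0, -0.04, 0, 0, 0, 1], [0, 0, -0.08, 0, 0, 0, 1], [0, 0, -0.1, 0, 0, 0, 1], [0, 0, -0.12, 0, 0, 0, 1], [0, 0, -0.133, 0, 0, 0, 1], [0, 0, -0.138, 0, 0, 0, 1], [0, 0, -0.138, 0, 0, 0, 1], [0, 0, -0.138, 0, 0, 0, 1]])

```text
time: 11.65
tool_pos: [0.519, 0.0434, 0.0584]
tcp_rot: [0.519, 3.098, 0.0]
wrist_force: [1.1, -0.6, 1.1]
width: -0.0
grip_force: 0.9
```

Call:
servo_tool(series=[[0, 0, -0.008, 0, 0, 0, 1], [0, 0, -0.014, 0, 0, 0, 1], [0, 0, -0.014, 0, 0, 0, 1], [0, 0, -0.014, 0, 0, 0, 1]])

```text
time: 12.05
tool_pos: [0.519, 0.0434, 0.0564]
tcp_rot: [0.519, 3.098, 0.0]
wrist_force: [1.3, -1.4, 5.5]
width: 0.002
grip_force: 2.3
```

```bash
python3 f.py
```

```text
[ 0.4481 -1.204   4.9668  0.0563]
```

Call:
servo_tool(series=[[0, 0, -0.003, 0, 0, 0, 1], [0, 0, -0.003, 0, 0, 0, 1], [0, 0, 0.05, 0, 0, 0, 1], [0, 0, 0.2, 0, 0, 0, 1], [0, 0, 0.5, 0, 0, 0, 1], [0, 0, 0.8, 0, 0, 0, 1], [0, 0.3, 1, 0, 0, 0, 1], [0, 0.6, 1, 0, 0, 0, 1], [0, 0.8, 1, 0, 0, 0, 1], [0, 0.8, 1, 0, 0, 0, 1], [0, 0.8, 1, 0, 0, 0, 1]])

```text
time: 13.45
tool_pos: [0.5174, 0.1638, 0.2051]
tcp_rot: [-0.515, -3.097, 0.002]
wrist_force: [0.1, -0.5, -0.3]
width: 0.002
grip_force: 0.0
```

```bash
python3 - <<'E'
from h import *
s=bot.read_state();print(s["tool_pos"],s["time"],s["wrist_force"])
a=bot.read_camera("side")[:,:,::-1];b=bot.read_camera("top")[:,:,::-1]
cv2.imwrite("pics/e.png",np.hstack([cv2.resize(a[150:270,180:340],(400,300)),cv2.resize(b[150:270,210:370],(400,300))]))
E
```

```text
[0.51742636 0.16377057 0.20511068] 13.45 [ 0.07883463 -0.50960134 -0.27870553]
```

View pics/e.png

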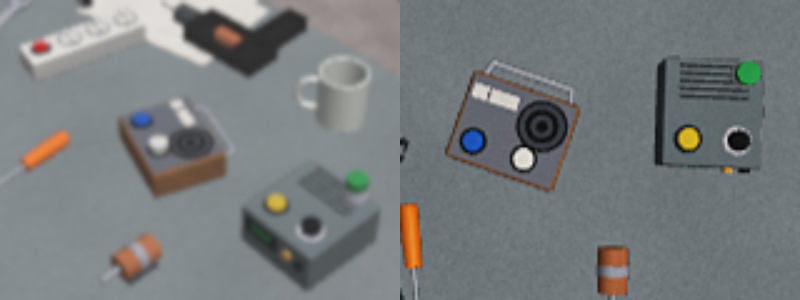

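Red, yellow and blue are all down. White and black are still up, nothing has moved, and the arm is clear.

```bash
python3 -c "
from workcell import bot
print(bot.finish_job())"
```

```text
the job is handed in; nothing more can be done
None
```

I pressed the red, yellow and blue keys fully down in that order, at about 5–7 N each, left the black and white keys up, saw nothing shifted in the last pictures, and handed the job in at about 13.5 s (no verdict was returned).

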